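Release a spent gas trap from its quick coupler

ROBOT

A 7-joint arm with a two-finger parallel gripper is mounted at the origin on the work surface. World frame = base frame: x ahead of the robot, y to its left, z up, the work surface at z = 0. Lengths are in mm, angles in rad, forces in N, time in s.
With the tool pointing down it reaches from about 400 to 875 mm from the base axis. Payload 4.4 kg.
Tool frame: the origin (TCP) lies at the very end of the fingers, on their centre line; the grasp point (between the pads) lies 19 mm behind it; z points along the fingers, y is the direction in which the jaws open and shut (so a half turn about z gives the same grasp; the last joint's range is limited). The gripper opens to 85 mm and grips with 20 to 120 N. Pads are 22 mm wide; open, the fingers measure 114 mm over their backs; the gripper's body (76 mm by 85 mm) begins 54 mm behind the grasp point. The pads swing forward as they close: fully open they stand 13 mm farther back than shut.
Start: joints at [-1.328, 0.628, 0.038, 1.517, -0.027, 0.996, -0.02], TCP at [197.521, 619.276, 231.313] pointing down, gripper open.
Joint ranges: [-3.06, 3.06], [-0.37, 2.12], [-1.25, 1.32], [0.18, 2.47], [-1.1, 4.24], [0.23, 1.98], [-2.94, 2.94]. Speed limits (rad/s): [2.57, 2.57, 3.14, 3.14, 3.14, 3.14, 3.14].

INTERFACE

Orientations are given as [roll, pitch, yaw] about the fixed x, y, z axes, in that order (R = Rz(yaw) Ry(pitch) Rx(roll)).
In Python, from cell import ctrl gives the robot as it stands.
- The arm moves only by the shell command python3 -m crank 'ROWS' [OPENING]. ROWS is JSON, a list that holds one entry, the list of rows, each a list of 6 numbers: the shift along the tool's x, y, z in units of 30 mm (1.0 is 30 mm), then the turn, a rotation vector about the tool's x, y, z in units of 6 degrees (1.0 is 6 degrees). In form: [[[tx, ty, tz, rx, ry, rz], ...]]. A call has 1 to 12 rows; each row shifts and turns the pose as measured when the row begins, along the tool's axes as they then stand; what a row does not reach is not made up. A row lasts 1/12 s, in which the tool goes at most 41.7 mm and 7.16 degrees, less where a joint would pass 70% of its speed; a pose out of reach is approached as far as the arm can. A call is refused whole if a number of a shift passes 1 or a number of a turn 1, either way. A call with a gripper value outside its range is refused whole. OPENING is the gripper command: -1 is fully open, 1 is shut, values between are in proportion, set as the call begins (- or left out, the last holds). The fingers move at their own pace and stop on an object; the grip force is fixed at half the most. Time passes only in rows, so rows that do not move let the fingers close. It gives the time, the measured TCP pose, the force and the opening at its end, in the units of the state.
- ctrl.read_state(): the state, without advancing time (a new reading comes with each control period).
- ctrl.get_image(name): name is "scene" or "top" or "wrist"; returns a dict with "color" (400x640x3 uint8, red, green, blue), "depth" (400x640 float32, mm along the optical axis (not along the pixel's ray), 0 where there is no reading), "camera_matrix" (3x3 intrinsics, pixels), "R" (3x3) and "t" (3): a world point X has camera coordinates R X + t. Camera axes: x right, y down, z forward; pixel columns grow to the right and rows downward; lengths in mm; the calibration is good to about 2 mm. The wrist camera is an equidistant fisheye: a pixel r from the principal point sees the ray r / f radians off the axis. A picture is of the moment at which its call begins.
- ctrl.finish_job(): hands the job in, once; it reports no verdict.
Trained networks look in a picture, given as the dict that the camera call returned (one of the last four; its "shot" number tells which), for a name from the list of things; names that differ only in an ending like _2 or _b are one class to them, and where a whole thing is asked for, a point or a joint stands for the part that bears it (a point fixed in the world has none). Each returns a list of dicts, best first, with "conf" (0 to 1); they miss things now and then, are a little off and sometimes report something else, mostly with a low value. They report only what shows in the picture. A call takes as long as a camera call. They do not tell look-alikes from the thing itself.
- ctrl.search_frame(query, picture): "extent" ([centre column, centre row, width, height] in pixels, round what is visible of it).
The state is a dict: "clock": time; "qpos": joint angles; "qd": joint speeds; "tau": joint torques, N m; "eef_pos": TCP position; "tool_rot": TCP orientation; "force": force on the tool from outside, world axes, zero at the start; "torque": the same for the moment, N m; "width": finger opening in mm.
Only numpy, scipy, OpenCV 4.12 (cv2) and the standard library are available. Lean on these libraries where they do the work, as an engineer would, in place of code of your own. Each camera call takes 0.05 s, during which the arm holds its last target. There are 200 camera calls.

TASK

Change-out at the gas line: pull the spring sleeve of the quick coupler fully back to its stop so that the spent trap cartridge is pushed out, let the sleeve snap forward again, then lay the cartridge flat in the steel tray. Do not wrench the coupler or drop the cartridge, and leave the other things on the bench where they are.

Things in the scene. Friction and masses are not known exactly. Their poses are not given: they have to be found in the camera images.
- station: Trap station, fixed: base plate 360 x 100 x 12 mm, from 195 mm behind the origin to 165 mm ahead; bulkhead 125 mm high, 140 to 154 mm behind it. Coupler and cartridge share a level axis along x, 75 mm above the bench. The cartridge lies on two 12 mm rods, 16 mm either side of the axis, tops 58 mm up, 16 to 166 mm ahead of the origin. Origin on the bench; x out of the coupler's mouth, z up.
- mouth (a point): Centre of the brass coupler's mouth; x points out of it. At rest at (-20, 0, 75) mm in the station frame. The coupler sits loosely in the bulkhead: pulled back (-x) it first gives by 2 to 12 mm (unknown, different each time), pushing back with only 2 to 7 N, before it is firm; it springs forward when let go.
- sleeve: Steel sleeve on the coupler: barrel 40 mm in diameter, 50 mm long, ending at the mouth; at its rear a flange 72 mm in diameter, 8 mm thick, 16 mm proud all round, can be hooked from above. Origin on the axis at the flange's front face; x as the mouth's. Slides 16 mm back (-x) on the coupler, spring 8 N rising to 15 N at the firm stop; frees the cartridge at about 11 mm. Over 60 N wrenches it.
- trap_mid (a point): Middle of the cartridge's barrel, on its axis: aluminium, 44 mm in diameter, 120 mm long, 0.2 kg; steel spigot (14 mm thick, head 22 mm) reaches 42 mm beyond its -x end. x along the axis, away from the spigot. Starts on the rods, locked 22 mm deep in the coupler, 80 mm ahead of the mouth. When freed a spring pushes it some 36 mm out along +x; it stays on the rods and lifts straight up.
- tray: Open steel tray, fixed, 250 x 150 x 30 mm outside, walls and floor 4 mm. Origin at the centre of its underside, x along its length. The cartridge with spigot is 162 mm long and fits only lengthwise; either way round is fine.
- vial_rack: Bystander: black vial rack 60 x 130 x 51 mm, loose. Origin under its centre.
- solvent_bottle: Bystander: amber bottle 72 mm in diameter, 130 mm high, loose. Origin under its centre.
- beaker: Bystander: glass beaker 72 mm in diameter, 90 mm high, loose. Origin under its centre.
- spanner: Bystander: steel spanner 170 mm long, lying loose. Origin under its middle.
- jar: Bystander: white jar 64 mm in diameter, 75 mm high, loose. Origin under its centre.
There are look-alikes about, which are no part of the job. Leave any green, purple or red look-alike of the part that bears trap_mid alone.

How it is judged:
By the outcome, as a careful person would: the job done as asked, in the order asked, and still so for the second after the job is handed in, with the robot touching nothing.
It also fails if it takes over 64 s, if anything falls off the work surface, if the arm or the gripper's body presses on something with over 40 N, if the wrist force passes 120 N, or if a joint passes its speed limit or range.

## Working session

There is one attempt and no reset: what is moved stays moved. The work goes in short steps, Python scripts to look and compute and a shell command to move; the robot and the scene stay as the last step left them, time stands still between calls to the robot, and variables do not carry over. Pictures are saved under pics/ and viewed, about 8 in all and at most 12, crops included, and the job is handed in when it is done.

```bash
mkdir -p pics; ls; cat > h.py <<'E'
import numpy as np, cv2
from cell import ctrl
def snap(n,fn=None):
    p=ctrl.get_image(n)
    if fn: cv2.imwrite('pics/'+fn,cv2.cvtColor(p['color'],cv2.COLOR_RGB2BGR))
    return p
def ray(p,u,v,fish=False):
    K=p['camera_matrix']; a=(u-K[0,2])/K[0,0]; b=(v-K[1,2])/K[1,1]
    if fish:
        r=np.hypot(a,b); s=np.sin(r)/r if r>1e-9 else 1; d=np.array([a*s,b*s,np.cos(r)])
    else: d=np.array([a,b,1.])
    R=np.array(p['R']); return -R.T@p['t'], R.T@d
def atz(p,u,v,z,fish=False):
    o,d=ray(p,u,v,fish); return o+d*(z-o[2])/d[2]
def cloud(p):
    K=p['camera_matrix']; D=p['depth']; v,u=np.indices(D.shape)
    c=np.stack([(u-K[0,2])/K[0,0]*D,(v-K[1,2])/K[1,1]*D,D],-1)
    w=(c-p['t'])@np.array(p['R']); w[D==0]=np.nan; return w
E
python3 - <<'E'
from h import *
print(ctrl.read_state())
for n in ('top','scene'):
    p=snap(n,n+'.png'); W=cloud(p); print(n,p['camera_matrix'].tolist(),np.round(p['R'],3).tolist(),p['t'])
    for q in ['station','mouth','sleeve','trap_mid','tray','vial_rack','solvent_bottle','beaker','spanner','jar']:
        for d in ctrl.search_frame(q,p)[:3]:
            e=d['extent']; u,v=int(e[0]),int(e[1]); print(q,round(d['conf'],2),np.round(e),np.round(W[min(v,399),min(u,639)]))
E
```

```text
pics
{'clock': 0.0, 'qpos': array([-1.32781452,  0.62934364,  0.03842369,  1.51838333, -0.02699929,
        0.9963069 , -0.02001259]), 'qd': array([ 0.00133766, -0.00036416,  0.00163133,  0.00046787, -0.00097574,
       -0.00086844, -0.00234998]), 'tau': array([-9.20332859e-04, -5.63391709e+01,  1.22570280e+00, -1.93454736e+01,
        1.09355879e-02,  1.04818345e-02,  1.65523420e-05]), 'eef_pos': array([197.30320259, 618.66298098, 230.38547249]), 'tool_rot': array([-3.13966892e+00,  1.55791030e-05,  2.83281309e+00]), 'force': array([ 1.06065714, -0.34347939, -0.46103437]), 'torque': array([ 0.01362736, -0.00484184,  0.03258381]), 'width': 85.2207774884383}
top [[428.9525133923545, 0.0, 323.27648718660504], [0.0, 428.9525133923545, 204.5372378029077], [0.0, 0.0, 1.0]] [[0.017, -1.0, 0.002], [-0.995, -0.017, -0.101], [0.101, -0.001, -0.995]] [  98.15592565  465.38926565 1295.24532461]
station 0.67 [288. 180. 121.  41.] [543. 217.  14.]
station 0.25 [266. 176.  48.  20.] [539. 274. 103.]
mouth 0.83 [318. 177.  56.  20.] [539. 126.  86.]
sleeve 0.69 [299. 178.  21.  23.] [537. 179.  87.
[... 800 characters left out ...]
  50.  42.] [388.  -2.  51.]
mouth 0.83 [340. 219.  52.  42.] [549. 122.  85.]
sleeve 0.63 [349. 215.  27.  31.] [561. 143.  92.]
trap_mid 0.84 [370. 136.  48.  17.] [352. 548.  33.]
trap_mid 0.8 [375. 188.  37.  31.] [559. 269.  95.]
trap_mid 0.76 [192. 247.  66.  34.] [ 305. -167.   40.]
tray 0.96 [240. 339. 136. 116.] [ 564. -242.    3.]
tray 0.24 [348. 214.  32.  36.] [561. 143.  92.]
vial_rack 0.71 [260. 225.  48.  48.] [378.  -1.  35.]
solvent_bottle 0.88 [402. 290.  37.  49.] [784.  44.  86.]
beaker 0.77 [348. 342.  37.  52.] [745. -92.   2.]
jar 0.6 [146. 304.  36.  38.] [ 384. -334.   68.]
jar 0.5 [261. 224.  48.  42.] [382.  -0.  45.]
jar 0.18 [349. 214.  24.  33.] [564. 143.  94.]
```

```bash
cd pics; python3 -c "
import cv2,numpy as np
a=cv2.imread('top.png');b=cv2.imread('scene.png')
c=np.vstack([a,b]);cv2.imwrite('both.png',cv2.resize(c,(480,600)))"
```

```text
(no output)
```

View pics/top.png

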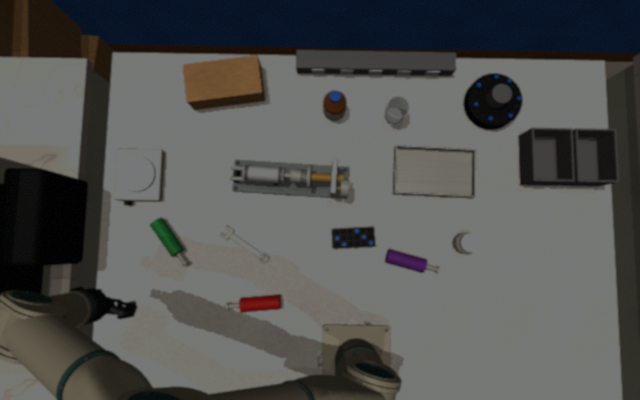

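View pics/scene.png

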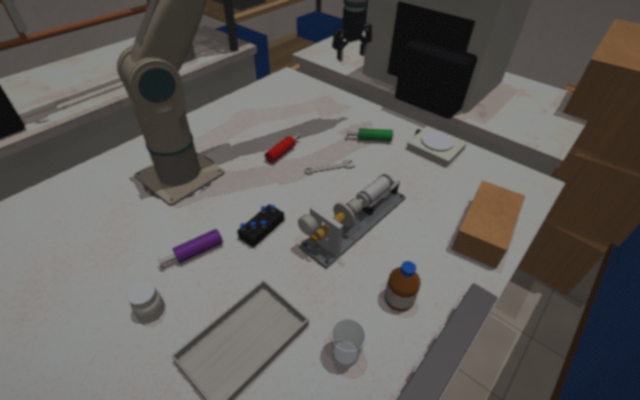

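```bash
cat > m.py <<'E'
from h import *
T=snap('top'); W=cloud(T).reshape(-1,3)
S=snap('scene'); V=cloud(S).reshape(-1,3)
for nm,P in (('top',W),('scene',V)):
    m=(np.abs(P[:,0]-540)<120)&(np.abs(P[:,1]-180)<240)
    Q=P[m]; 
    c=Q[(Q[:,2]>80)&(Q[:,2]<104)&(Q[:,1]>215)&(Q[:,1]<335)]
    b=Q[(Q[:,2]>6)&(Q[:,2]<18)]
    (cx,cy),(w,h),a=cv2.minAreaRect(b[:,:2].astype(np.float32)); print(nm,'base rect',cx,cy,w,h,a,np.median(b[:,2]))
    k=np.polyfit(c[:,1],c[:,0],1); print(' cart axis dx/dy',k, 'y range',c[:,1].min(),c[:,1].max(),'ztop',np.percentile(c[:,2],[50,90,98]))
    f=Q[(Q[:,2]>100)]; 
    for y in range(30,240,6):
        s=f[(f[:,1]>=y)&(f[:,1]<y+6)]
        if len(s): print('  y',y,len(s),np.round([s[:,0].min(),s[:,0].max(),s[:,2].max()]))
    t=P[(np.abs(P[:,0]-570)<130)&(np.abs(P[:,1]+243)<180)]
    r=t[(t[:,2]>20)&(t[:,2]<36)]; print(' tray rim',cv2.minAreaRect(r[:,:2].astype(np.float32)),np.median(r[:,2]),len(r))
    fl=t[(t[:,2]<12)&(np.abs(t[:,1]+243)<80)&(np.abs(t[:,0]-570)<40)]; print(' floor',np.median(fl[:,2]))
E
python3 m.py; python3 - <<'E'
import cv2
a=cv2.imread('pics/top.png')[135:225,215:495]
cv2.imwrite('pics/c1.png',cv2.resize(cv2.convertScaleAbs(a,alpha=1.6),None,fx=2.85,fy=2.85,interpolation=2))
E
```

```text
top base rect 540.7694702148438 180.38824462890625 237.5140838623047 473.7127380371094 1.0431369543075562 12.072759374116767
 cart axis dx/dy [3.80602399e-02 5.35660186e+02] y range 217.73631896985353 334.76991095072566 ztop [ 93.4816131   98.8304138  100.75321685]
  y 30 15 [484. 531. 121.]
  y 36 39 [481. 531. 126.]
  y 42 40 [482. 531. 127.]
  y 48 37 [481. 531. 127.]
  y 54 22 [484. 531. 121.]
  y 66 27 [527. 588. 130.]
  y 72 71 [488. 588. 131.]
  y 78 65 [489. 588. 131.]
  y 84 13 [488. 523. 130.]
  y 144 27 [517. 568. 117.]
  y 150 24 [518. 565. 114.]
  y 222 1 [546. 546. 102.]
  y 228 2 [549. 552. 102.]
  y 234 1 [543. 543. 100.]
 tray rim ((575.1207275390625, -237.5400848388672), (252.06239318847656, 152.862548828125), 88.08966064453125) 28.874181827580937 467
 floor 4.541098434313225
scene base rect 548.6015625 207.28518676757812 362.2112731933594 100.4151840209961 86.91203308105469 11.560760940374923
 cart axis dx/dy [7.42991699e-02 5.35793431e+02] y range 216.17962314571832 334.81451383145895 ztop [92.87837327 96.60926743 97.98869785]
  y 30 91 [486. 533. 123.]
  y 36 42 [487. 536. 123.]
  y 42 40 [490. 534. 122.]
  y 48 35 [488. 535. 122.]
  y 54 6 [495. 531. 121.]
  y 60 4 [575. 590. 119.]
  y 66 228 [493. 592. 128.]
  y 72 91 [492. 591. 128.]
  y 78 44 [494. 591. 127.]
  y 84 1 [508. 508. 123.]
  y 138 9 [533. 563. 110.]
  y 144 54 [520. 571. 112.]
  y 150 10 [526. 567. 111.]
 tray rim ((576.84619140625, -238.3582763671875), (250.70741271972656, 152.52159118652344), 88.08216094970703) 28.27856311938338 1119
 floor 3.814122023757362
```

View pics/c1.png

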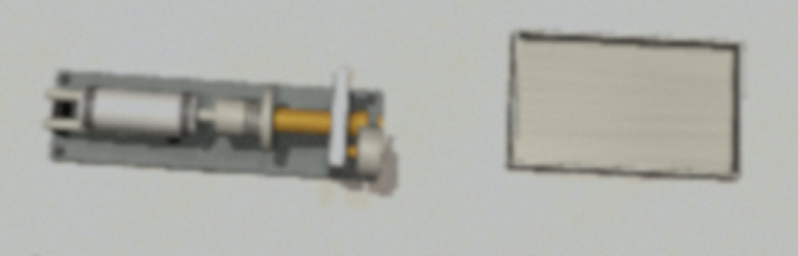

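Top/scene pictures: the station axis runs along world +y (bulkhead about column 335 and cartridge about column 265 in the top view), and the tray is at about (435,172). Base-plate and tray rectangles fit the given sizes, which puts the station origin at about (549,222) and the axis at about 86.9°. Turning the tool first.

```bash
cat > g.py <<'E'
import sys
from h import *
from scipy.spatial.transform import Rotation as Ro
O=np.array([549.4,222.3,0]); A=np.radians(86.9)
def to(p,yaw=A):
    s=ctrl.read_state(); R=Ro.from_euler('xyz',s['tool_rot']); 
    d=R.inv().apply(np.array(p)-s['eef_pos'])/30
    r=(R.inv()*Ro.from_euler('xyz',[np.pi,0,yaw])).as_rotvec(degrees=True)/6
    print('t',round(s['clock'],2),'pos',np.round(s['eef_pos'],1),'q',np.round(s['qpos'],2),'F',np.round(s['force'],1),'w',round(s['width'],1)); print('shift units',np.round(d,2),'turn',np.round(r,2))
def st(x,y,z): return O+[x*np.cos(A)-y*np.sin(A),x*np.sin(A)+y*np.cos(A),z]
if __name__=='__main__': to(st(*map(float,sys.argv[1:4])))
E
python3 -m crank '[[[0,0,0,0,0,1],[0,0,0,0,0,1],[0,0,0,0,0,1],[0,0,0,0,0,1],[0,0,0,0,0,1],[0,0,0,0,0,1],[0,0,0,0,0,1],[0,0,0,0,0,1],[0,0,0,0,0,1],[0,0,0,0,0,1],[0,0,0,0,0,1],[0,0,0,0,0,1]]]' -0.2; python3 g.py -48 0 200
```

```text
clock: 2.2
eef_pos: [197.1, 619.6, 231.7]
tool_rot: [-3.14, -0.001, 1.517]
force: [-0.9, 0.2, -0.6]
width: 51.2
t 2.2 pos [197.1 619.6 231.7] q [-1.53  0.66  0.4   1.52 -0.29  1.02 -1.11] F [-0.9  0.2 -0.6] w 51.2
shift units [-14.19  12.44   1.01] turn [-0.02 -0.01  0.  ]
```

```bash
python3 -m crank '[[[-0.8,1,0,0,0,0],[-1,1,0,0,0,0],[-1,1,0,0,0,0],[-1,1,0,0,0,0],[-1,1,0,0,0,0],[-1,1,0,0,0,0],[-1,1,0,0,0,0],[-1,1,0,0,0,0],[-1,1,0,0,0,0],[-1,0.8,0,0,0,0],[-1,0.8,0,0,0,0],[-0.9,0.8,0,0,0,0]]]'; python3 g.py -48 0 200
```

```text
clock: 3.2
eef_pos: [517.1, 259.1, 226.7]
tool_rot: [-3.137, -0.011, 1.539]
force: [0.4, 0.4, 1.0]
width: 51.2
t 3.2 pos [517.1 259.1 226.7] q [-0.75  0.55  0.38  1.74 -0.27  0.9  -0.28] F [0.4 0.4 1. ] w 51.2
shift units [-2.8   1.08  0.85] turn [-0.04 -0.1   0.22]
```

```bash
python3 -m crank '[[[-0.95,0.4,0.3,0,0,0.1],[-0.95,0.4,0.3,0,-0.1,0.1],[-0.9,0.3,0.2,0,0,0],[0,0,0,0,0,0]]]'; python3 g.py -48 0 200; python3 - <<'E'
from h import *
from g import st
p=snap('wrist','w1.png'); K=p['camera_matrix']; print(K[0,0],K[:2,2])
for q in ['sleeve','mouth','trap_mid']:
    for d in ctrl.search_frame(q,p)[:2]: print(q,d['conf'],np.round(d['extent']))
# overlay predictions of model
im=cv2.imread('pics/w1.png'); R=np.array(p['R'])
def proj(X):
    c=R@X+p['t']; th=np.arctan2(np.hypot(c[0],c[1]),c[2]); n=np.hypot(c[0],c[1])
    return (int(K[0,2]+K[0,0]*th*c[0]/n),int(K[1,2]+K[1,1]*th*c[1]/n))
for X,c in [(st(-70,0,111),(0,0,255)),(st(-70,-36,75),(0,255,0)),(st(-70,36,75),(0,255,0)),(st(-20,-20,75),(255,0,0)),(st(-20,20,75),(255,0,0)),(st(0,22,75),(0,255,255)),(st(0,-22,75),(0,255,255)),(st(-140,0,125),(255,0,255)),(st(120,22,75),(0,255,255)),(st(120,-22,75),(0,255,255))]:
    cv2.circle(im,proj(X),2,c,-1)
cv2.imwrite('pics/w1o.png',im)
E
```

```text
clock: 3.53
eef_pos: [554.8, 160.1, 202.8]
tool_rot: [3.137, 0.003, 1.505]
force: [-0.8, -0.7, -0.3]
width: 51.0
t 3.53 pos [554.8 160.1 202.8] q [-0.58  0.58  0.38  1.77 -0.27  0.84 -0.13] F [-0.8 -0.7 -0.3] w 51.0
shift units [ 0.46 -0.3   0.09] turn [ 0.04  0.03 -0.11]
309.70691628693146 [322.61591563 199.50960389]
sleeve 0.69 [310. 182.  77.  74.]
mouth 0.56 [307. 213.  76. 143.]
trap_mid 0.66 [ 45. 102.  38. 109.]
trap_mid 0.63 [183. 373.  18.  23.]
```

View pics/w1o.png

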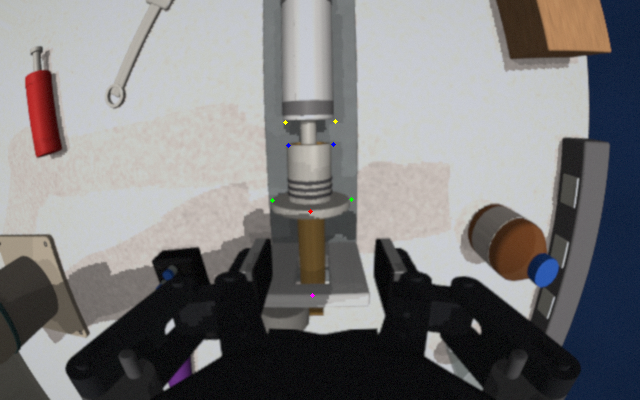

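```bash
python3 -m crank '[[[0.46,-0.3,0.1,0,0,-0.1],[0,0,0,0,0,0],[0,0,0,0,0,0]]]'; python3 g.py -47 0 64
```

```text
clock: 3.98
eef_pos: [544.0, 189.3, 201.2]
tool_rot: [3.137, -0.006, 1.533]
force: [0.3, -0.9, 0.2]
width: 51.6
t 3.98 pos [544.  189.3 201.2] q [-0.62  0.58  0.37  1.78 -0.28  0.83 -0.15] F [ 0.3 -0.9  0.2] w 51.6
shift units [-0.49  0.09  4.57] turn [ 0.04 -0.06  0.16]
```

```bash
python3 -m crank '[[[-0.48,0.1,0,0,0,0.15],[0,0,0,0,0,0],[0,0,0.5,0,0,0],[0,0,0.5,0,0,0],[0,0,0.5,0,0,0],[0,0,0,0,0,0],[0,0,0,0,0,0]]]'; python3 g.py -47 0 64
```

```text
clock: 4.57
eef_pos: [549.7, 174.1, 157.6]
tool_rot: [3.131, -0.008, 1.518]
force: [1.2, -0.3, 1.5]
width: 51.1
t 4.57 pos [549.7 174.1 157.6] q [-0.57  0.63  0.35  1.82 -0.31  0.73 -0.11] F [ 1.2 -0.3  1.5] w 51.1
shift units [ 0.01 -0.13  3.12] turn [ 0.1  -0.07  0.01]
```

```bash
python3 -m crank '[[[0,-0.12,0.2,0.1,-0.1,0],[0,0,0,0,0,0],[0,0,0.4,0,0,0],[0,0,0.4,0,0,0],[0,0,0,0,0,0],[0,0,0,0,0,0]]]' -0.34; python3 g.py -47 0 64
```

```text
clock: 5.07
eef_pos: [548.2, 174.5, 128.2]
tool_rot: [3.137, 0.002, 1.518]
force: [1.0, -0.3, 0.9]
width: 57.4
t 5.07 pos [548.2 174.5 128.2] q [-0.57  0.68  0.33  1.84 -0.33  0.68 -0.1 ] F [ 1.  -0.3  0.9] w 57.4
shift units [ 0.03 -0.06  2.14] turn [0.04 0.02 0.01]
```

```bash
python3 -m crank '[[[0,-0.05,0.4,0,0,0],[0,0,0.4,0,0,0],[0,0,0.4,0,0,0],[0,0,0.4,0,0,0],[0,0,0.4,0,0,0],[0,0,0.1,0,0,0],[0,0,0,0,0,0]]]'; python3 g.py -47 0 64
```

```text
clock: 5.65
eef_pos: [549.9, 175.4, 65.4]
tool_rot: [3.131, -0.0, 1.518]
force: [-0.0, -0.9, 0.2]
width: 57.1
t 5.65 pos [549.9 175.4  65.4] q [-0.53  0.77  0.28  1.87 -0.37  0.54 -0.07] F [-0.  -0.9  0.2] w 57.1
shift units [-0.01 -0.1   0.05] turn [ 0.1  -0.    0.01]
```

```bash
for i in 1; do python3 -m crank '[[[-0.2,-0.1,0,0.1,0,0],[-0.2,0,0,0,0,0],[0,0,0,0,0,0]]]'; done; python3 -m crank '[[[-0.2,0,0,0,0,0],[0,0,0,0,0,0]]]'; python3 g.py -70 0 64
```

```text
clock: 5.9
eef_pos: [546.3, 163.9, 66.2]
tool_rot: [-3.141, -0.002, 1.52]
force: [-0.6, 0.6, -0.5]
width: 57.1
clock: 6.07
eef_pos: [546.1, 160.2, 66.9]
tool_rot: [3.141, -0.006, 1.521]
force: [-0.8, 2.0, -1.1]
width: 57.3
t 6.07 pos [546.1 160.2  66.9] q [-0.5   0.76  0.26  1.88 -0.37  0.54 -0.04] F [-0.8  2.  -1.1] w 57.3
shift units [-0.26 -0.    0.1 ] turn [ 0.   -0.05  0.04]
```

```bash
for i in 1; do python3 -m crank '[[[-0.2,0,0.03,0,0,0],[-0.1,0,0,0,0,0]]]'; python3 -m crank '[[[-0.2,0,0,0,0,0],[-0.1,0,0,0,0,0]]]'; done
```

```text
clock: 6.23
eef_pos: [546.0, 157.3, 67.2]
tool_rot: [3.14, -0.014, 1.524]
force: [0.9, 8.4, -4.5]
width: 57.0
clock: 6.4
eef_pos: [546.0, 156.4, 67.4]
tool_rot: [3.138, -0.024, 1.527]
force: [1.1, 7.7, -6.3]
width: 57.5
```

```bash
python3 -m crank '[[[-0.3,0,0.05,0,-0.2,0],[-0.3,0,0.05,0,-0.1,0]]]'; python3 -m crank '[[[-0.3,0,0.05,0,-0.2,0],[-0.3,0,0.05,0,-0.1,0]]]'; python3 g.py -70 0 64
```

```text
clock: 6.57
eef_pos: [545.7, 149.4, 66.2]
tool_rot: [3.137, -0.006, 1.53]
force: [-1.1, 13.4, 8.5]
width: 57.3
clock: 6.73
eef_pos: [545.4, 144.4, 66.1]
tool_rot: [3.136, 0.009, 1.534]
force: [-2.2, 16.1, 7.6]
width: 57.3
t 6.73 pos [545.4 144.4  66.1] q [-0.49  0.76  0.27  1.9  -0.35  0.53 -0.02] F [-2.2 16.1  7.6] w 57.3
shift units [ 0.27 -0.    0.07] turn [0.06 0.08 0.17]
```

```bash
python3 -m crank '[[[-0.35,0,0,0,0,0.1],[-0.35,0,0,0,0,0.1]]]'; python3 -m crank '[[[-0.35,0,0,0,0,0],[-0.35,0,0,0,0,0]]]'; python3 - <<'E'
from h import *
snap('wrist','w2.png')
E
```

```text
clock: 6.9
eef_pos: [545.6, 143.2, 66.9]
tool_rot: [3.132, -0.014, 1.522]
force: [3.3, 24.7, -12.5]
width: 57.4
clock: 7.07
eef_pos: [545.6, 143.9, 67.2]
tool_rot: [3.13, -0.039, 1.533]
force: [-0.0, 22.2, -5.4]
width: 57.2
```

View pics/w2.png

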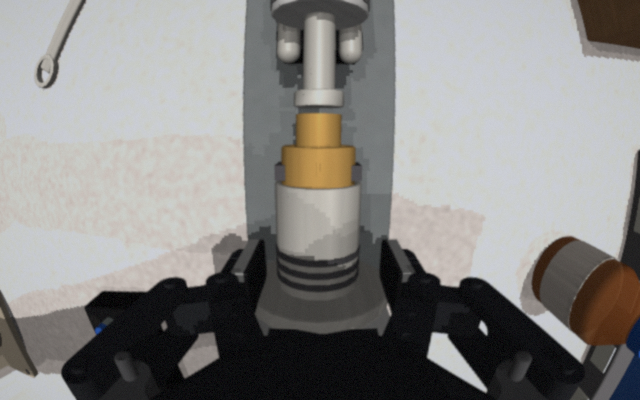

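```bash
python3 -m crank '[[[-0.4,0,0,0,-0.3,0],[-0.45,0,0,0,-0.2,0]]]'; python3 g.py -40 0 64
```

```text
clock: 7.28
eef_pos: [545.5, 143.6, 67.1]
tool_rot: [3.127, -0.017, 1.54]
force: [1.0, 30.6, -8.3]
width: 57.1
t 7.28 pos [545.5 143.6  67.1] q [-0.45  0.75  0.24  1.91 -0.37  0.5   0.01] F [ 1.  30.6 -8.3] w 57.1
shift units [1.29 0.02 0.13] turn [ 0.13 -0.17  0.23]
```

```bash
python3 -m crank '[[[0.5,0,0,0.1,-0.1,0.2],[0.4,0,0,0,0,0],[0,0,0,0,0,0],[0,0,0,0,0,0]]]'; python3 g.py -46 0 200
```

```text
clock: 7.62
eef_pos: [547.8, 180.9, 68.7]
tool_rot: [3.134, -0.016, 1.526]
force: [0.3, -0.7, 0.7]
width: 57.4
t 7.62 pos [547.8 180.9  68.7] q [-0.53  0.76  0.26  1.87 -0.38  0.54 -0.05] F [ 0.3 -0.7  0.7] w 57.4
shift units [-0.08  0.01 -4.38] turn [ 0.07 -0.16  0.09]
```

```bash
python3 -m crank '[[[0,0,-0.5,0,-0.15,0],[0,0,-0.8,0,0,0],[0,0,-0.8,0,0,0],[0.3,0,-0.8,0,0,0],[0.8,0,-0.6,0,0,0],[0.8,0,0,0,0,0],[0.8,0,0,0,0,0],[0.2,0,0,0,0,0],[0,0,0,0,0,0],[0,0,0,0,0,0]]]' -0.6; python3 g.py 60 0 160;  python3 - <<'E'
from h import *
p=snap('wrist','w3.png')
for q in ['sleeve','mouth','trap_mid']:
    for d in ctrl.search_frame(q,p)[:2]: print(q,d['conf'],np.round(d['extent']))
for n in ('top','scene'):
    P=cloud(snap(n)).reshape(-1,3)
    f=P[(np.abs(P[:,0]-548)<45)&(P[:,1]>100)&(P[:,1]<170)&(P[:,2]>102)]
    print(n,'flange y',np.percentile(f[:,1],[5,50,95]) if len(f) else None)
    c=P[(np.abs(P[:,0]-553)<30)&(P[:,1]>225)&(P[:,1]<400)&(P[:,2]>80)&(P[:,2]<103)]
    if len(c): print(' cart',np.percentile(c[:,1],[1,99]),np.polyfit(c[:,1],c[:,0],1))
E
```

```text
clock: 8.45
eef_pos: [555.4, 241.2, 179.7]
tool_rot: [3.132, 0.018, 1.495]
force: [1.2, 0.0, 0.2]
width: 68.5
t 8.45 pos [555.4 241.2 179.7] q [-0.71  0.65  0.4   1.71 -0.29  0.84 -0.27] F [1.2 0.  0.2] w 68.5
shift units [ 1.37 -0.2   0.63] turn [ 0.09  0.17 -0.21]
sleeve 0.91 [316. 275.  77.  83.]
mouth 0.89 [315. 282.  74. 115.]
mouth 0.7 [193. 354.  31.  36.]
trap_mid 0.94 [ 38. 160.  44. 114.]
trap_mid 0.57 [308. 124.  64. 208.]
top flange y [146.10141945 149.52710403 154.42377438]
 cart [226.48578177 247.39842006] [-4.31616637e-02  5.56056858e+02]
scene flange y [143.57546002 146.50452617 152.4832947 ]
 cart [235.33829047 376.86715308] [8.98919909e-02 5.30656152e+02]
```

View pics/w3.png

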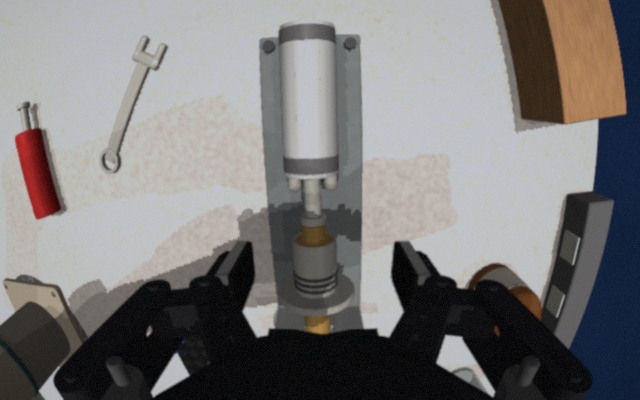

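```bash
python3 - <<'E'
from h import *
import g
p=snap('wrist')
for u,v,z in [(307.5,30,95),(312,178,70),(311.5,172,97),(309.5,100,97)]: print(np.round(atz(p,u,v,z,True),1))
print(g.st(96,0,0)); g.to(g.st(94,0,160))
E
```

```text
[555.6 372.6  95. ]
[549.  256.6  70. ]
[550.2 267.1  97. ]
[553.1 319.9  97. ]
[554.59156605 318.15952035   0.        ]
t 8.8 pos [555.3 242.4 179.7] q [-0.71  0.65  0.4   1.71 -0.29  0.84 -0.27] F [-0.8  0.3 -0.1] w 68.4
shift units [ 2.46 -0.22  0.61] turn [ 0.09  0.16 -0.21]
```

```bash
python3 -m crank '[[[0.6,-0.1,0.2,0,0.1,-0.1],[0.7,-0.1,0.2,0,0,-0.1],[0.6,0,0.2,0,0,0],[0.2,0,0,0,0,0],[0,0,0,0,0,0],[0,0,0,0,0,0]]]'; python3 g.py 94 0.5 57
```

```text
clock: 9.3
eef_pos: [551.7, 315.2, 157.4]
tool_rot: [3.134, 0.004, 1.522]
force: [0.7, -0.7, -0.2]
width: 68.6
t 9.3 pos [551.7 315.2 157.4] q [-0.79  0.72  0.37  1.64 -0.32  0.84 -0.33] F [ 0.7 -0.7 -0.2] w 68.6
shift units [0.05 0.05 3.35] turn [0.07 0.04 0.05]
```

```bash
python3 -m crank '[[[0.05,0.05,0.5,0,0,0],[0,0,0.5,0,0,0],[0,0,0.5,0,0,0],[0,0,0.5,0,0,0],[0,0,0.4,0,0,0],[0,0,0,0,0,0],[0,0,0,0,0,0]]]'; python3 g.py 94 0.5 57
```

```text
clock: 9.88
eef_pos: [555.5, 315.3, 83.8]
tool_rot: [3.131, 0.006, 1.522]
force: [0.6, 0.0, 0.2]
width: 68.6
t 9.88 pos [555.5 315.3  83.8] q [-0.76  0.81  0.33  1.68 -0.36  0.7  -0.3 ] F [0.6 0.  0.2] w 68.6
shift units [ 0.03 -0.06  0.89] turn [0.1  0.06 0.05]
```

```bash
python3 -m crank '[[[0.03,-0.06,0.3,0.1,0,0],[0,0,0.3,0,0,0],[0,0,0.2,0,0,0],[0,0,0,0,0,0],[0,0,0,0,0,0]]]'; python3 g.py 94 0.5 57
```

```text
clock: 10.3
eef_pos: [555.4, 316.3, 59.7]
tool_rot: [3.139, 0.004, 1.522]
force: [0.6, -0.4, 0.2]
width: 68.6
t 10.3 pos [555.4 316.3  59.7] q [-0.75  0.85  0.31  1.68 -0.37  0.67 -0.29] F [ 0.6 -0.4  0.2] w 68.6
shift units [-0.01 -0.05  0.09] turn [0.02 0.04 0.05]
```

```bash
python3 -m crank '[[[0,-0.05,0.03,0,0,0],[0,0,0,0,0,0],[0,0,0,0,0,0],[0,0,0,0,0,0],[0,0,0,0,0,0],[0,0,0,0,0,0]]]' 1;python3 -m crank '[[[0,0,0,0,0,0],[0,0,0,0,0,0],[0,0,0,0,0,0]]]'; python3 g.py 94 0.5 200
```

```text
clock: 10.8
eef_pos: [551.2, 316.9, 59.4]
tool_rot: [-3.139, 0.004, 1.522]
force: [-1.4, 0.1, -2.7]
width: 42.3
clock: 11.05
eef_pos: [551.3, 316.9, 59.3]
tool_rot: [-3.14, 0.004, 1.522]
force: [-0.6, 0.6, -0.2]
width: 42.7
t 11.05 pos [551.3 316.9  59.3] q [-0.75  0.85  0.31  1.69 -0.37  0.67 -0.29] F [-0.6  0.6 -0.2] w 42.7
shift units [-0.04  0.08 -4.69] turn [-0.02  0.04  0.05]
```

```bash
python3 -m crank '[[[0,0,-0.2,0,0,0],[0,0,-0.4,0,0,0],[0,0,-0.5,0,0,0],[0,0,-0.5,0,0,0],[0,0,-0.6,0,0,0],[0,0,-0.6,0,0,0],[0,0,-0.6,0,0,0],[0,0,-0.6,0,0,0],[0,0,-0.5,0,0,0],[0,0,-0.3,0,0,0],[0,0,0,0,0,0],[0,0,0,0,0,0]]]'; python3 - <<'E'
import g,numpy as np
g.to([576,-217,200],np.radians(88.1))
from h import *
snap('wrist','w4.png'); snap('scene','s4.png')
a=cv2.imread('pics/w4.png');b=cv2.imread('pics/s4.png')
cv2.imwrite('pics/ws4.png',np.vstack([cv2.resize(a,(480,300)),cv2.resize(b,(480,300))]))
E
```

```text
clock: 12.05
eef_pos: [552.7, 316.2, 219.1]
tool_rot: [3.139, 0.003, 1.52]
force: [-0.6, -0.5, -2.2]
width: 42.1
t 12.05 pos [552.7 316.2 219.1] q [-0.8   0.65  0.4   1.58 -0.29  0.97 -0.36] F [-0.6 -0.5 -2.2] w 42.1
shift units [-17.71   1.68   0.69] turn [ 0.03  0.03 -0.17]
```

View pics/ws4.png

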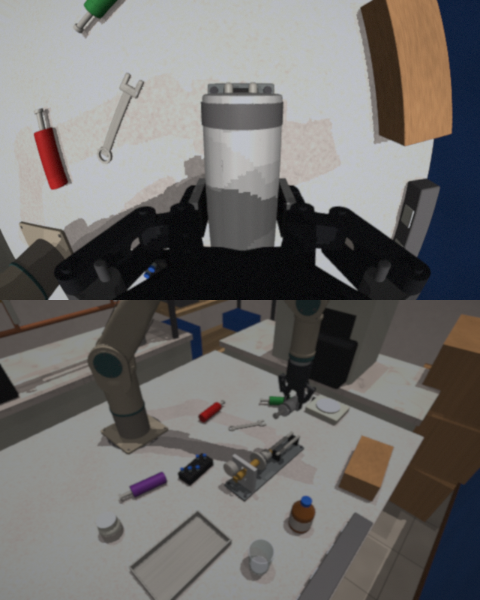

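```bash
python3 -m crank '[[[-0.3,0,0,0,0,0],[-0.5,0.1,0,0,0,0],[-0.7,0.1,0,0,0,0],[-0.7,0.1,0,0,0,0],[-0.7,0.1,0,0,0,0],[-0.7,0.1,0,0,0,0],[-0.7,0.1,0,0,0,0],[-0.7,0.1,0,0,0,0],[-0.7,0.1,0,0,0,0],[-0.7,0.1,0,0,0,0],[-0.7,0.1,0,0,0,0],[-0.7,0.1,0,0,0,0]]]'; python3 -c "
import g,numpy as np
g.to([576,-217,200],np.radians(88.1))"
```

```text
clock: 13.15
eef_pos: [565.1, 57.2, 208.7]
tool_rot: [-3.123, 0.017, 1.52]
force: [-0.8, 0.6, -2.1]
width: 42.1
t 13.15 pos [565.1  57.2 208.7] q [-0.41  0.58  0.4   1.76 -0.26  0.88  0.05] F [-0.8  0.6 -2.1] w 42.1
shift units [-9.1   0.84  0.42] turn [-0.18  0.16 -0.17]
```

```bash
python3 -m crank '[[[-0.7,0.1,0,-0.1,0.1,0],[-0.7,0.1,0,0,0,0],[-0.7,0.1,0,0,0,0],[-0.7,0.1,0,0,0,0],[-0.7,0.1,0,0,0,0],[-0.7,0.1,0,0,0,0],[-0.7,0.1,0,0,0,0],[-0.7,0,0,0,0,0],[-0.7,0,0,0,0,0],[-0.5,0,0,0,0,0],[-0.3,0,0,0,0,0],[0,0,0,0,0,0]]]'; python3 -c "
import g,numpy as np
g.to([576,-217,100],np.radians(88.1))"
```

```text
clock: 14.15
eef_pos: [555.3, -195.0, 202.7]
tool_rot: [-3.112, 0.019, 1.493]
force: [0.0, 0.1, -2.3]
width: 42.4
t 14.15 pos [ 555.3 -195.   202.7] q [ 0.03  0.61  0.39  1.71 -0.25  0.89  0.44] F [ 0.   0.1 -2.3] w 42.4
shift units [-0.61  0.85  3.41] turn [-0.29  0.17 -0.43]
```

```bash
python3 -m crank '[[[-0.3,0.4,0.3,-0.15,0.1,-0.2],[-0.3,0.4,0.4,-0.1,0,-0.2],[0,0,0.5,0,0,0],[0,0,0.5,0,0,0],[0,0,0.5,0,0,0],[0,0,0.4,0,0,0],[0,0,0,0,0,0],[0,0,0,0,0,0]]]'; python3 - <<'E'
import g,numpy as np
g.to([576,-217,8],np.radians(88.1))
from h import *
snap('scene','s5.png')
cv2.imwrite('pics/s5c.png',cv2.resize(cv2.imread('pics/s5.png')[220:400,130:400],None,fx=2,fy=2))
E
```

```text
clock: 14.82
eef_pos: [574.7, -211.8, 118.9]
tool_rot: [-3.134, 0.002, 1.538]
force: [-0.3, 0.9, -1.4]
width: 42.7
t 14.82 pos [ 574.7 -211.8  118.9] q [ 0.11  0.74  0.32  1.73 -0.31  0.74  0.55] F [-0.3  0.9 -1.4] w 42.7
shift units [-0.17  0.08  3.7 ] turn [-0.08  0.01  0.01]
```

View pics/s5c.png

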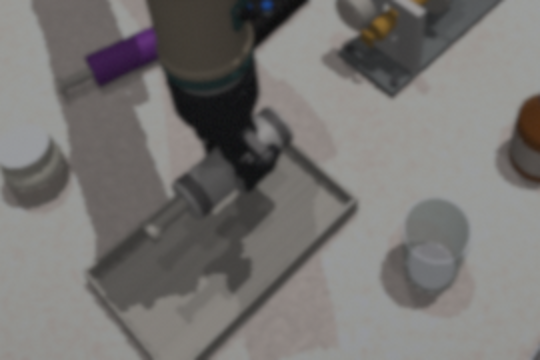

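```bash
python3 -m crank '[[[-0.1,0.05,0.4,-0.05,0,0],[0,0,0.5,0,0,0],[0,0,0.5,0,0,0],[0,0,0.5,0,0,0],[0,0,0.4,0,0,0],[0,0,0.2,0,0,0],[0,0,0,0,0,0],[0,0,0,0,0,0]]]'; python3 -c "
import g,numpy as np
g.to([576,-217,11],np.radians(88.1))"
```

```text
clock: 15.53
eef_pos: [581.7, -214.0, 48.4]
tool_rot: [3.132, 0.004, 1.542]
force: [-0.7, -0.1, -1.5]
width: 42.2
t 15.53 pos [ 581.7 -214.    48.4] q [ 0.15  0.84  0.26  1.75 -0.35  0.59  0.59] F [-0.7 -0.1 -1.5] w 42.2
shift units [-0.1  -0.2   1.24] turn [0.09 0.03 0.05]
```

```bash
python3 -m crank '[[[-0.05,-0.2,0.3,0.1,0,0],[0,0,0.3,0,0,0],[0,0,0.2,0,0,0],[0,0,0.15,0,0,0],[0,0,0,0,0,0],[0,0,0,0,0,0]]]'; python3 -c "
import g,numpy as np
g.to([576,-217,11],np.radians(88.1))"
```

```text
clock: 16.03
eef_pos: [576.7, -216.3, 19.2]
tool_rot: [3.14, 0.005, 1.543]
force: [0.2, 0.0, -1.9]
width: 42.0
t 16.03 pos [ 576.7 -216.3   19.2] q [ 0.16  0.88  0.25  1.76 -0.36  0.54  0.61] F [ 0.2  0.  -1.9] w 42.0
shift units [-0.02 -0.02  0.27] turn [0.01 0.05 0.05]
```

```bash
python3 -m crank '[[[0,0,0.15,0,0,0],[0,0,0,0,0,0],[0,0,0.1,0,0,0],[0,0,0,0,0,0],[0,0,0,0,0,0]]]'; python3 -c "
import g,numpy as np
g.to([576,-217,11],np.radians(88.1))"
```

```text
clock: 16.45
eef_pos: [577.3, -216.5, 11.4]
tool_rot: [3.139, 0.005, 1.543]
force: [0.1, 0.0, -2.0]
width: 42.2
t 16.45 pos [ 577.3 -216.5   11.4] q [ 0.17  0.89  0.24  1.76 -0.37  0.53  0.61] F [ 0.1  0.  -2. ] w 42.2
shift units [-0.02 -0.04  0.01] turn [0.02 0.05 0.05]
```

```bash
python3 -m crank '[[[0,0,0.06,0,0,0],[0,0,0,0,0,0],[0,0,0,0,0,0]]]'; python3 -m crank '[[[0,0,0.05,0,0,0],[0,0,0,0,0,0],[0,0,0,0,0,0]]]'
```

```text
clock: 16.7
eef_pos: [577.9, -216.8, 10.7]
tool_rot: [3.138, 0.005, 1.543]
force: [0.6, -0.4, -2.1]
width: 42.4
clock: 16.95
eef_pos: [578.4, -217.0, 10.6]
tool_rot: [3.136, 0.006, 1.543]
force: [-0.2, 0.3, -1.7]
width: 42.4
```

```bash
python3 -m crank '[[[-0.0,-0.05,0.1,0,0,0],[0,0,0,0,0,0],[0,0,0,0,0,0]]]'; python3 -m crank '[[[0,0,0.06,0,0,0],[0,0,0,0,0,0]]]'
```

```text
clock: 17.2
eef_pos: [579.6, -217.3, 11.4]
tool_rot: [3.13, 0.006, 1.543]
force: [-0.4, -0.1, -2.7]
width: 42.5
clock: 17.37
eef_pos: [579.9, -217.5, 10.3]
tool_rot: [3.13, 0.006, 1.543]
force: [-0.6, 0.2, 1.3]
width: 42.2
```

```bash
python3 -m crank '[[[0,0,0,0,0,0],[0,0,0,0,0,0],[0,0,0,0,0,0]]]' 0; python3 -m crank '[[[0,0,0,0,0,0],[0,0,0,0,0,0],[0,0,0,0,0,0]]]' -0.55; python3 -m crank '[[[0,0,-0.2,0,0,0],[0,0,-0.3,0,0,0],[0,0,-0.5,0,0,0],[0,0,-0.7,0,0,0],[0,0,-0.7,0,0,0],[0,0,-0.7,0,0,0],[0,0,-0.7,0,0,0],[0,0,-0.7,0,0,0],[0,0,-0.5,0,0,0],[0,0,0,0,0,0],[0,0,0,0,0,0]]]'; python3 - <<'E'
from h import *
snap('scene','s6.png'); snap('wrist','w6.png')
a=cv2.imread('pics/w6.png');b=cv2.imread('pics/s6.png')
cv2.imwrite('pics/ws6.png',np.vstack([cv2.resize(a,(480,300)),cv2.resize(b,(480,300))]))
W=cloud(snap('scene')).reshape(-1,3)
t=W[(np.abs(W[:,0]-576)<65)&(np.abs(W[:,1]+238)<115)&(W[:,2]>10)&(W[:,2]<90)]
print(len(t),np.percentile(t[:,0],[2,50,98]),np.percentile(t[:,1],[2,98]),np.percentile(t[:,2],[50,98]))
E
```

```text
clock: 17.62
eef_pos: [579.9, -217.5, 10.2]
tool_rot: [3.13, 0.006, 1.543]
force: [-0.1, 0.7, 3.8]
width: 42.0
clock: 17.87
eef_pos: [579.7, -217.6, 9.2]
tool_rot: [3.13, 0.006, 1.543]
force: [-0.1, 0.4, -0.0]
width: 66.2
clock: 18.78
eef_pos: [577.3, -217.0, 171.4]
tool_rot: [3.129, 0.007, 1.542]
force: [0.3, -0.2, -0.8]
width: 66.2
1423 [564.57712508 587.28001958 603.47557418] [-313.29695923 -158.98448307] [42.40072719 49.29757862]
```

View pics/ws6.png

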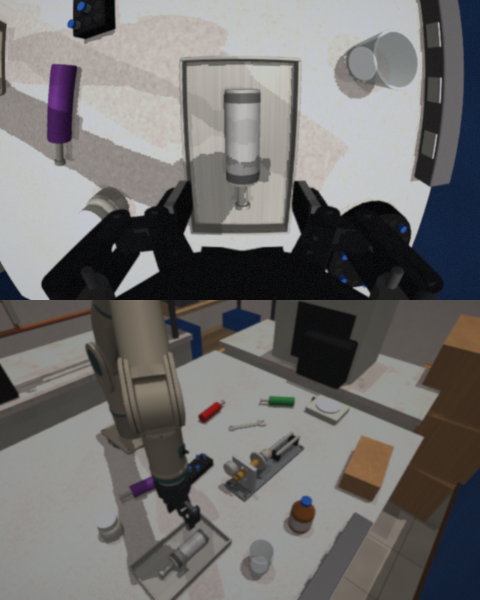

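```bash
python3 -m crank '[[[0,0,0,0,0,0],[0,0,0,0,0,0],[0,0,0,0,0,0],[0,0,0,0,0,0],[0,0,0,0,0,0],[0,0,0,0,0,0]]]'; python3 - <<'E'
from h import *
W=cloud(snap('scene')).reshape(-1,3)
t=W[(np.abs(W[:,0]-576)<65)&(np.abs(W[:,1]+238)<115)&(W[:,2]>10)&(W[:,2]<90)]
print(np.percentile(t[:,0],[2,50,98]),np.percentile(t[:,1],[2,98]),np.percentile(t[:,2],98))
f=W[(np.abs(W[:,0]-548)<45)&(W[:,1]>100)&(W[:,1]<170)&(W[:,2]>102)]; print('flange',np.percentile(f[:,1],[5,50,95]))
print(ctrl.finish_job())
E
```

```text
clock: 19.43
eef_pos: [573.9, -215.7, 164.8]
tool_rot: [3.141, 0.004, 1.541]
force: [0.1, -0.0, 0.6]
width: 66.5
[564.40495724 587.20916861 603.18757966] [-313.07638575 -158.77421097] 49.240110299331036
flange [143.95621107 146.36216616 152.11061288]
the job is handed in; nothing more can be done
None
```

The job is done and handed in at about 19.5 s of the 64 s allowed.

- **Sleeve:** I hooked the flange with both fingers and pulled it back about 19 mm. It then stopped moving under 25 to 31 N, well below the 60 N limit, which I took as the firm stop. The wrist picture showed the cartridge pushed out. I then let go, and the depth images put the flange back where it started.
- **Cartridge:** I lifted it straight off the rods, carried it over the bench and set it down in the tray. It touched down at under 4 N before I opened the gripper.
- **Last checks:** The cartridge lies flat and lengthwise in the tray, with its top about 49 mm up against 48 mm expected. It did not move over the last half second or so. The arm was clear, touching nothing. The other things and the look-alikes appear undisturbed in the final picture, though I did not measure them.
- **Small disagreement:** The gripper read about 42 mm on the 44 mm barrel. The hold was steady, so I put this down to pad give or calibration. No check failed.

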